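Open the tip box with the slipped dial

ROBOT

A 7-joint arm with a two-finger parallel gripper is mounted at the origin on the work surface. World frame = base frame: x ahead of the robot, y to its left, z up, the work surface at z = 0. Lengths are in m, angles in rad, forces in N, time in s.
With the tool pointing down it reaches from about 0.35 to 0.9 m from the base axis. Payload 8.1 kg.
Tool frame: the origin (TCP) lies on the centre line of the jaws, within the pads' length; the fingertips stand 19 mm ahead of it and the grasp point (between the pads) is the TCP; z points along the fingers, y is the direction in which the jaws open and shut (so a half turn about z gives the same grasp; the last joint's range is limited). The gripper opens to 92 mm and grips with 3 to 60 N. Pads are 19 mm wide; open, the fingers measure 130 mm over their backs; the gripper's body (75 mm by 190 mm) begins 47 mm behind the grasp point.
Start: joints at [1.227, 0.434, 0.025, 1.573, -0.012, 1.134, -0.075], TCP at [0.149, -0.607, 0.246] pointing down, gripper open.
Joint ranges: [-2.62, 2.62], [-0.44, 2.09], [-1.27, 1.32], [0.08, 2.57], [-1.32, 4.46], [0.12, 2], [-2.74, 2.74]. Speed limits (rad/s): [2.22, 2.22, 3.01, 3.01, 3.14, 3.14, 3.14].

INTERFACE

Orientations are given as a rotation vector (axis times angle).
In Python, from cell import monitor, imaging, workorder, outline_of gives the robot as it stands.
- The arm moves only by the tool move_arm, never from a script. Its argument "series" is a list of rows, each a list of 6 numbers: the shift along the world's x, y, z in cm, then the turn, a rotation vector about the world's x, y, z in degrees. A call has 1 to 8 rows; each row shifts and turns the commanded pose from where the row before left it; what a row does not reach is not made up. A row lasts 1/10 s, in which the tool goes at most 50 mm and 8.59 degrees, less where a joint would pass 70% of its speed; a pose out of reach is approached as far as the arm can. A call with a gripper value outside its range is refused whole. "grip" is the opening, from 0 (shut) to 1 (fully open), set as the call begins (left out, the last holds). The fingers move at their own pace and stop on an object; "force" is the grip in N (left out, the last holds). Time passes only in rows, so rows that do not move let the fingers close. It gives the time, the measured TCP pose, the force and the opening at its end, in the units of the state.
- monitor.observe(): the state, without advancing time (a new reading comes with each control period).
- imaging.get_image(name): name is "scene" or "top" or "wrist"; returns a dict with "color" (420x560x3 uint8, red, green, blue), "fx", "fy", "cx", "cy" (pixels), "dist_coeffs" ([k1, k2, p1, p2, k3] as OpenCV has them; the pictures are not rectified), "rvec" (rotation vector, rad) and "tvec" (3), from world to camera coordinates, as OpenCV has them; the wrist camera has in their place "mount" (4x4, takes a point from camera to tool coordinates, whose origin is the TCP and whose axes are the flange's). Camera axes: x right, y down, z forward; pixel columns grow to the right and rows downward; lengths in m; the calibration is good to about 2 mm. A picture is of the moment at which its call begins: read the wrist's pose just before it. There is no depth.
- workorder.sign_off(): hands the job in, once; it reports no verdict.
Trained networks look in the newest picture that a camera, given by its name, has taken for a name from the list of things; names that differ only in an ending like _2 or _b are one class to them, and where a whole thing is asked for, a point or a joint stands for the part that bears it (a point fixed in the world has none). Each returns a list of dicts, best first, with "p" (0 to 1); they miss things now and then, are a little off and sometimes report something else, mostly with a low value. They report only what shows in the picture. A call takes as long as a camera call.
- outline_of(camera, thing): "mask" (420x560 bool, what is visible of it) and "rect" ([left, top, width, height] in pixels, round what is visible of it).
The state is a dict: "clock": time; "joints": joint angles; "dq": joint speeds; "joint_efforts": joint torques, N m; "position": TCP position; "ee_rot": TCP orientation; "force": force on the tool from outside, world axes, zero at the start; "ft_torque": the same for the moment, N m; "width": opening from 0.0 (shut) to 1.0 (fully open).
Only numpy, scipy, OpenCV 4.12 (cv2) and the standard library are available. Lean on these libraries where they do the work, as an engineer would, in place of code of your own. Each camera call takes 0.05 s, during which the arm holds its last target. There are 200 camera calls.

TASK

Open the red tip box on the counter: push the left dial round to 3, then push the right dial slowly through the region around 7 until the red latch tab jumps, and finally slide the blue cover fully open. The right dial has slipped on its spindle and catches anywhere up to half a number either side of 7, so feel for the catch: once the latch has jumped the dials are locked, so do not force them, and leave the other things on the counter where they stand.

Things in the scene. Friction and masses are not known exactly. Their poses are not given: they have to be found in the camera images.
- tipbox: Red steel cash box screwed to the counter, 250 (x) by 280 (y) by 90 mm high; origin centre of its underside, -x its front (to the robot), +y its left; stands at a different place and yaw each time. Top: front half a dark deck with two dials, rear right a blue sliding cover over a coin well, rear left plain red; all 90 mm above the counter. All directions below are in this box frame.
- dial_left_axis (a point): Centre of the left dial's upper face, 95 mm above the counter, 62 mm in front and 60 mm left of the box centre. Each dial is a flat aluminium disc, 70 mm across, 5 mm thick, vertical axis; one upright black round lug (10 mm diameter, top 113 mm above the counter) stands 26 mm off the axis with a black stripe pointing to it. Turned by pushing the lug round with closed fingertips.
- dial_right_axis (a point): The same point of the right dial, 62 mm in front and 60 mm right of the box centre. Ten fixed marks round each dial are its numbers: 0 is the long red mark on the far (+x) side; they grow clockwise from above, 36 degrees apart (5, long yellow, at the front). The dials stop at 0 and at 9.4 (5.9 rad), so never pass from 9 to 0.
- dial_left_lug (a point): Centre of the left dial's lug, half-way up (104 mm above the counter); moves with the dial. About 1.5 to 4 N square to the lug turn a dial; it stays where it is left.
- dial_right_lug (a point): centre of the right dial's lug, half-way up; it moves with the dial
- dial_left (a joint): Angle of the left dial in rad: 0 with the lug at mark 0 (box +x), growing clockwise from above, 0.628 a number. Its number is 3 (1.885 rad); within 0.17 rad is near enough for the latch, which then also holds this dial.
- dial_right (a joint): Angle of the right dial, same meaning. Its number is 7 (4.398 rad) but it has slipped: the middle of its catch lies at an unknown angle up to 0.31 rad either side. With the left dial right, the latch jumps as the dial comes within about 0.12 rad of that middle, and then holds it: the lug stops dead about 0.12 rad past the middle. Forcing a held dial (over 40 N) counts as damage.
- latch (a joint): travel in m of the sprung latch: below 0.002 while locked, 0.007 to 0.008 when it has jumped (towards the box's front)
- latch_tab (a point): top of the red latch tab (12 mm by 18 mm, 97 mm above the counter) between the dials, 24 mm in front of the box centre; it jumps 8 mm towards the front when the code is right and uncovers a green patch behind it
- cover (a joint): opening in m of the blue sliding cover: 0 shut, 0.100 fully open at its stop; held shut (it gives about 2 mm) until the latch has jumped, then slides to the box's left (+y) with about 2 N of friction and stays where it is left
- cover_rib (a point): Centre, half-way up (104 mm above the counter), of the steel rib on the cover: 70 mm along x, 8 mm thick in y, 18 mm tall, top 113.5 mm above the counter; 62 mm behind and 70 mm right of the box centre when shut. The cover (114 by 134 mm, top 95.5 mm above the counter) is pushed open by the rib's right (-y) side.
- pepper_mill: loose wooden pepper mill, 52 mm wide, 128 mm tall, left of the box; origin under its centre; leave it alone
- sauce_bowl: loose white bowl, 100 mm wide, 45 mm high, right of the box; origin under its centre; leave it alone
- wine_bottle: loose green bottle, 74 mm wide, 290 mm tall; origin under its centre; leave it alone
- mug: loose blue mug, 80 mm wide, 90 mm high; origin under its centre; leave it alone
- pickle_jar: loose amber jar, 70 mm wide, 100 mm high; origin under its centre; leave it alone
- spatula: loose spatula lying flat, right of the box and nearer to the robot; leave it alone
- plate: loose white plate, 180 mm wide; leave it alone

How it is judged:
By the outcome, as a careful person would: the job done as asked, in the order asked, and still so for the second after the job is handed in, with the robot touching nothing.
It also fails if it takes over 72 s, if anything falls off the work surface, if the arm or the gripper's body presses on something with over 40 N, if the wrist force passes 120 N, or if a joint passes its speed limit or range.

## Working session

There is one attempt and no reset: what is moved stays moved. The work goes in short steps, Python scripts to look and compute and a tool call to move; the robot and the scene stay as the last step left them, time stands still between calls to the robot, and variables do not carry over. Pictures are saved under pics/ and viewed, about 8 in all and at most 12, crops included, and the job is handed in when it is done.

Besides the shell and the picture viewer there is one more tool, called after ">>>" as name([rows], argument=value, ...), one row to a line, values as JSON. move_arm: Moves the arm, as the interface text tells. Its arguments: {"type":"object","properties":{"series":{"type":"array"},"grip":{"type":"number"},"force":{"type":"number"}},"required":["series"]}

```bash
mkdir -p pics; ls
python3 - <<'E'
from cell import monitor, imaging, outline_of
import cv2,numpy as np
s=monitor.observe();print(s)
for n in("scene","top"):
    im=imaging.get_image(n);cv2.imwrite(f"pics/{n}0.png",im["color"][...,::-1])
    print({k:v for k,v in im.items() if k!="color"})
    for t in("tipbox","dial_left_lug","dial_right_lug","latch_tab","cover_rib"):
        r=outline_of(n,t);print(n,t,[(round(q["p"],2),q["rect"]) for q in r[:2]])
E
```

```text
pics
{'clock': 0.0, 'joints': array([ 1.22740845,  0.43519697,  0.02493997,  1.57409623, -0.01158444,
        1.13400406, -0.07509252]), 'dq': array([ 3.66688273e-04, -1.14680454e-05,  1.04409873e-03,  1.09737916e-04,
        1.15677129e-03,  8.06870186e-04, -2.22744222e-04]), 'joint_efforts': array([ 6.98481890e-04, -6.67847729e+01,  9.85446163e-01, -3.14455354e+01,
       -6.05588034e-02,  4.27313894e-02,  1.53761471e-04]), 'position': array([ 0.14888718, -0.60650806,  0.24496107]), 'ee_rot': array([-3.11734242e+00, -3.77092246e-01,  5.13248051e-04]), 'force': array([-0.10161828,  0.53560559,  0.74198033]), 'ft_torque': array([ 0.02414341,  0.01410378, -0.04324368]), 'width': 1.0009183957780785}
{'fx': 416.4854054795059, 'fy': 416.4854054795059, 'cx': 283.5677619157436, 'cy': 209.25971733968996, 'dist_coeffs': array([-0.10509788,  0.        ,  0.        ,  0.        ,  0.        ]), 'rvec': array([ 2.18120019,  1.26714943, -0.4282805 ]), 'tvec': array([-0.29002985, -0.28489575,  1.75137839])}
scene tipbox [(0.62, [197.3, 189.6, 116.2, 100.0])]
scene dial_left_lug [(0.7, [361.7, 133.4, 45.7, 29.3]), (0.51, [248.6, 201.6, 22.1, 15.6])]
scene dial_right_lug [(0.87, [221.3, 220.3, 18.0, 15.2]), (0.47, [198.3, 187.0, 114.9, 105.9])]
scene latch_tab []
scene cover_rib [(0.61, [224.3, 235.9, 50.3, 38.5])]
{'fx': 390.40292697820246, 'fy': 390.40292697820246, 'cx': 280.3389412677619, 'cy': 208.20929029056626, 'dist_coeffs': array([-0.00994864,  0.        ,  0.        ,  0.        ,  0.        ]), 'rvec': array([ 2.13030512, -2.14670887,  0.15395352]), 'tvec': array([0.02423845, 0.51973857, 1.43063044])}
top tipbox [(0.22, [171.2, 244.7, 25.5, 21.1])]
top dial_left_lug [(0.71, [287.1, 211.0, 19.4, 15.9])]
top dial_right_lug [(0.78, [323.2, 204.4, 15.9, 18.0]), (0.18, [401.7, 197.8, 37.2, 25.8])]
top latch_tab []
top cover_rib [(0.72, [318.2, 205.8, 22.4, 19.9]), (0.6, [304.2, 161.0, 39.7, 34.9])]
```

Run:
```python
import cv2,numpy as np
t=cv2.imread("pics/top0.png");s=cv2.imread("pics/scene0.png")
cv2.imwrite("pics/a.png",np.hstack([cv2.resize(t[140:270,250:380],(800,800),interpolation=cv2.INTER_CUBIC)])[:,:][0:800,0:800][::1,::1] if 0 else cv2.resize(t[145:255,255:365],(600,600),interpolation=cv2.INTER_CUBIC))
```

```text
(no output)
```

View pics/top0.png

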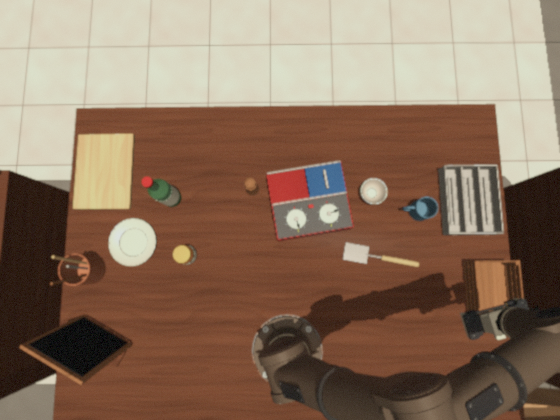

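View pics/a.png

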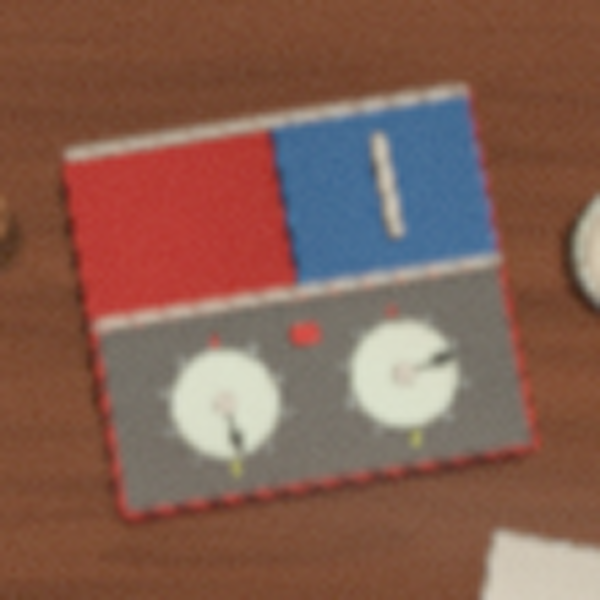

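```bash
cat > h.py <<'E'
import cv2,numpy as np
from scipy.optimize import least_squares
from cell import monitor, imaging, outline_of
from scipy.spatial.transform import Rotation as R
def box2w(p,b):
    p=np.atleast_2d(p);c,s=np.cos(b[2]),np.sin(b[2])
    return np.c_[b[0]+c*p[:,0]-s*p[:,1],b[1]+s*p[:,0]+c*p[:,1],p[:,2]]
def proj(P,im,s=None):
    if "mount" in im:
        T=np.eye(4);T[:3,:3]=R.from_rotvec(s["ee_rot"]).as_matrix();T[:3,3]=s["position"]
        C=np.linalg.inv(T@im["mount"]);rv=R.from_matrix(C[:3,:3]).as_rotvec();tv=C[:3,3]
    else: rv,tv=im["rvec"],im["tvec"]
    K=np.array([[im["fx"],0,im["cx"]],[0,im["fy"],im["cy"]],[0,0,1]])
    return cv2.projectPoints(np.atleast_2d(P).astype(float),np.array(rv),np.array(tv),K,np.array(im["dist_coeffs"]))[0][:,0]
def fit(P,px,im,s=None,x0=(.55,-.08,.17)):
    r=least_squares(lambda b:(proj(box2w(P,b),im,s)-px).ravel(),x0);return r.x,r.fun.reshape(-1,2)
def lug(side,a,b,z=.104):
    return box2w([-.062+.026*np.cos(a),side*.06-.026*np.sin(a),z],b)[0]
E
python3 - <<'E'
from h import *
im=imaging.get_image("top")
P=[[-.062,.06,.095],[-.062,-.06,.095],[.062,-.07,.1135],[.125,-.14,.09],[-.125,-.14,.09],[-.125,.14,.09],[-.024,0,.097]]
px=np.array([(224,403),(405,374),(389,186),(468,88),(540,445),(125,515),(306,334)])
px=(px+.5)/5.4545-.5+[255,145]
b,f=fit(P,px,im);print(b,f.round(2).tolist())
for sd,q in((1,(237,440)),(-1,(448,356))):
    q=(np.array(q)+.5)/5.4545-.5+[255,145]
    r=least_squares(lambda a:proj(lug(sd,a[0],b,.11),im)[0]-q,[3.1 if sd==1 else 1.4]);print(sd,r.x/.6283,r.fun)
print(imaging.get_image("wrist")["mount"])
s=monitor.observe();print(R.from_rotvec(s["ee_rot"]).as_matrix().round(3))
E
```

```text
[ 0.54396825 -0.08603998  0.15884862] [[0.4, 0.07], [-0.05, -0.1], [-0.12, -0.31], [0.22, -0.37], [0.08, 0.49], [-0.45, 0.54], [-0.08, -0.36]]
1 [4.87654916] [-0.05256015 -0.21148793]
-1 [2.22960017] [-0.63492902  0.2381734 ]
[[ 5.07120104e-04 -9.66094292e-01 -2.58189005e-01  6.88303048e-02]
 [ 9.99999819e-01  5.73800958e-04 -1.82911808e-04  2.59678643e-04]
 [ 3.24859152e-04 -2.58188866e-01  9.66094407e-01 -1.39251959e-01]
 [ 0.00000000e+00  0.00000000e+00  0.00000000e+00  1.00000000e+00]]
[[ 0.971  0.238 -0.   ]
 [ 0.238 -0.971 -0.   ]
 [-0.     0.    -1.   ]]
```

>>> move_arm([
  [2.2, 3.25, 0, 0, 0, 5.5],
  [2.2, 3.25, 0, 0, 0, 5.5],
  [2.2, 3.25, 0, 0, 0, 5.5],
  [2.2, 3.25, 0, 0, 0, 5.5],
  [2.2, 3.25, 0, 0, 0, 5.5],
  [2.2, 3.25, 0, 0, 0, 5.5],
  [2.2, 3.25, 0, 0, 0, 5.5],
  [2.2, 3.25, 0, 0, 0, 5.5],
], grip=0, force=20)

```text
clock: 1.5
position: [0.3257, -0.3457, 0.246]
ee_rot: [2.747, 1.523, 0.0]
force: [0.4, -0.9, 0.0]
width: 0.35
```

>>> move_arm([
  [2.2, 3.25, 0, 0, 0, 5.5],
  [2.2, 3.25, 0, 0, 0, 5.5],
  [2.2, 3.25, 0, 0, 0, 5.5],
  [2.2, 3.25, 0, 0, 0, 5.5],
  [2.2, 3.25, 0, 0, 0, 5.5],
  [2.2, 3.25, 0, 0, 0, 5.5],
  [2.2, 3.25, 0, 0, 0, 5.5],
  [0, 0, 0, 0, 0, 5.5],
])

```text
clock: 2.3
position: [0.4818, -0.1139, 0.2463]
ee_rot: [1.967, 2.448, 0.006]
force: [0.4, 0.4, -0.4]
width: 0.002
```

Run:
```python
from h import *
s=monitor.observe();im=imaging.get_image("wrist")
c=im["color"][...,::-1].copy();cv2.imwrite("pics/w1raw.png",c)
print({k:v for k,v in s.items()},im["fx"])
b=(.54397,-.08604,.15885)
for p in [(-.062,.06,.095),(-.062,-.06,.095),(.062,-.07,.1135),(-.024,0,.097),(-.125,-.14,.09),(.125,.14,.09)]:
    q=proj(box2w(p,b),im,s)[0];print(q.round(1));cv2.circle(c,tuple(int(v) for v in q),3,(255,0,255),-1)
cv2.imwrite("pics/w1.png",c)
```

```text
{'clock': 2.3, 'joints': array([ 0.57666247,  0.27750743, -0.55480311,  1.84764015,  0.16323158,
        1.05943254,  0.17613776]), 'dq': array([ 0.19063937,  0.01437894, -0.10998547,  0.01965756,  0.07347702,
        0.02743238,  0.97405176]), 'joint_efforts': array([ -2.89444864, -47.07766414,  -4.46520075, -30.50181985,
        -0.0552031 ,  -0.10264775,  -3.36001709]), 'position': array([ 0.4817824 , -0.11391299,  0.24633812]), 'ee_rot': array([1.96745327, 2.44847961, 0.00580109]), 'force': array([ 0.38964369,  0.44853019, -0.40217561]), 'ft_torque': array([-0.01842082, -0.14870806,  0.00206738]), 'width': 0.0015549352375004214} 365.30438953638037
[282.8  96.7]
[273.5 243.4]
[423.2 270.4]
[325.1 176.8]
[200.  318.8]
[528.7  10.5]
```

View pics/w1.png

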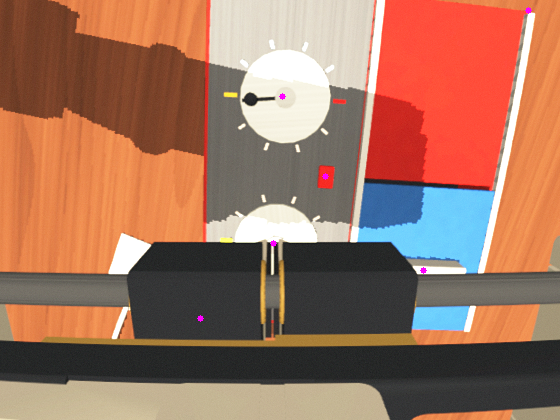

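Run:
```python
from h import *
s=monitor.observe();im=imaging.get_image("scene");c=im["color"][...,::-1].copy()
T=R.from_rotvec(s["ee_rot"]).as_matrix()
q=proj(np.array([s["position"],s["position"]+T[:,2]*.019]),im);print(q)
x,y=q[0].astype(int);x0=max(x-75,0);y0=max(y-75,0)
cr=cv2.resize(c[y0:y0+110,x0:x0+140],None,fx=5,fy=5,interpolation=cv2.INTER_CUBIC)
for p in q: cv2.circle(cr,tuple(((p-[x0,y0]+.5)*5).astype(int)),3,(255,0,255),-1)
cv2.imwrite("pics/s2.png",cr)
s=monitor.observe();im=imaging.get_image("wrist");cv2.imwrite("pics/w2.png",im["color"][...,::-1]);print(s["position"],s["ee_rot"])
```

```text
[[234.60032128 187.89785115]
 [235.10539901 191.98153028]]
[ 0.47944944 -0.11845935  0.2457292 ] [-1.97660952e+00 -2.44173493e+00 -4.46913293e-04]
```

View pics/s2.png

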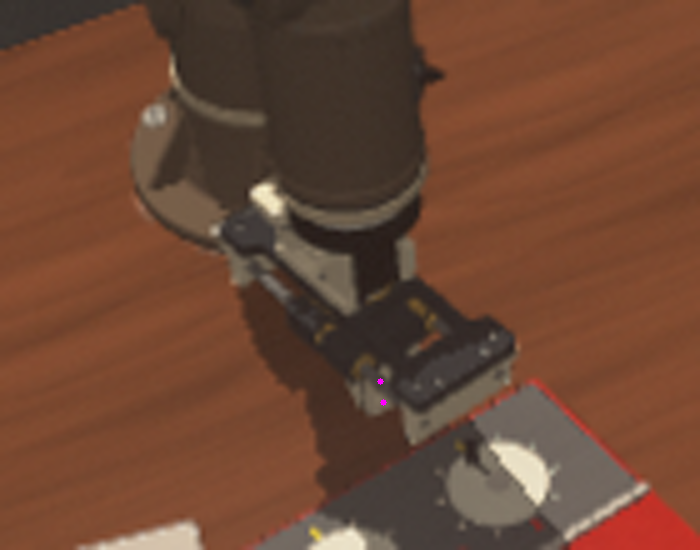

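Run:
```python
from h import *
s=monitor.observe();im=imaging.get_image("wrist")
c=im["color"];g=cv2.cvtColor(c,cv2.COLOR_RGB2GRAY)
b=(.54397,-.08604,.15885)
L=proj(box2w([(-.062,.06,.095),(-.024,0,.097),(.125,.14,.09)],b),im,s);print(L)
print(cv2.HoughCircles(g,cv2.HOUGH_GRADIENT,1.5,50,param1=120,param2=25,minRadius=40,maxRadius=52))
h=cv2.cvtColor(c,cv2.COLOR_RGB2HSV);m=((h[...,0]<6)|(h[...,0]>174))&(h[...,1]>150)
n,_,st,ce=cv2.connectedComponentsWithStats(m.astype(np.uint8))
lt=None
for i in range(1,n):
    if 150<st[i,4]<1500: print(st[i],ce[i])
dk=(c.max(2)<50);
n,_,st,ce=cv2.connectedComponentsWithStats(dk.astype(np.uint8))
for i in range(1,n):
    if 80<st[i,4]<1500 and st[i,1]<240: print("dark",st[i],ce[i])
r=outline_of("wrist","dial_left");print([(q["p"],q["rect"]) for q in r])
```

```text
[[ 2.87440224e+02  8.93443121e+01]
 [ 3.30923436e+02  1.69733166e+02]
 [ 5.34327788e+02 -5.17244123e-01]]
[[[290.25  87.75  46.15]
  [281.25 239.25  41.2 ]
  [471.75 129.75  47.8 ]]]
[208   0   5 243 753] [210.11288181 116.96812749]
[323 158  17  24 356] [331.26123596 169.81460674]
dark [247  86  31  12 126] [256.95238095  92.00793651]
dark [371 172  93   7 235] [413.54468085 175.09787234]
[(0.73, [242.7, 41.8, 93.9, 92.0])]
```

```bash
cat >> h.py <<'E'
B=(.5445,-.086,.154)
def way(side,a,back,z,b=B):
    """side +1 left (pushed ccw, a decreasing), -1 right (pushed cw). back=gap behind lug centre. returns x,y,z,psi(deg)"""
    sg=1 if side==1 else -1            # world rotation sense
    d=b[2]-a; t=d+sg*np.pi/2
    p=lug(side,a,b)[:2]-back*np.array([np.cos(t),np.sin(t)])
    psi=np.degrees(t)+(180 if side==1 else 0)
    return np.array([p[0],p[1],z,psi])
def here():
    s=monitor.observe();M=R.from_rotvec(s["ee_rot"]).as_matrix()
    return np.r_[s["position"],np.degrees(np.arctan2(M[1,0],M[0,0]))],s
def rows(W,cur=None):
    cur=here()[0] if cur is None else cur
    for w in W:
        d=np.array(w)-cur;d[3]=(d[3]+180)%360-180
        print((d[:3]*100).round(2).tolist(),round(d[3],1));cur=np.array(w)
E
python3 - <<'E'
from h import *
im=imaging.get_image("wrist");cur,s=here();print(cur)
for q in((252,92),):
    r=least_squares(lambda a:(proj(lug(1,a[0],B,.113),im,s)[0]-proj(box2w((-.062,.06,.095),B),im,s)[0])-(np.array(q)-[290.2,87.9]),[3.]);print(r.x,r.fun)
a=r.x[0]
A=np.linspace(a,1.885,13)
rows([way(1,a,.028,.16),way(1,a,.028,.12)]+[way(1,x,.0145,.12) for x in A])
E
```

```text
[  0.47856219  -0.12054632   0.24572731 101.55527613]
[2.96170117] [ 3.3030286  -0.45752053]
[-3.83, 10.23, -8.57] 7.6
[0.0, 0.0, -4.0] 0.0
[0.44, -1.28, 0.0] 0.0
[-0.03, -0.26, 0.0] 5.1
[-0.01, -0.27, 0.0] 5.1
[0.01, -0.27, 0.0] 5.1
[0.04, -0.26, 0.0] 5.1
[0.06, -0.26, 0.0] 5.1
[0.08, -0.25, 0.0] 5.1
[0.11, -0.25, 0.0] 5.1
[0.13, -0.23, 0.0] 5.1
[0.15, -0.22, 0.0] 5.1
[0.17, -0.21, 0.0] 5.1
[0.19, -0.19, 0.0] 5.1
[0.2, -0.17, 0.0] 5.1
```

>>> move_arm([
  [-1.0, 2.6, -2.1, 0, 0, 2],
  [-1.0, 2.6, -2.1, 0, 0, 2],
  [-1.0, 2.5, -2.1, 0, 0, 2],
  [-0.8, 2.5, -2.2, 0, 0, 1.6],
  [0, 0, -1, 0, 0, 0],
  [0, 0, 0, 0, 0, 0],
])

```text
clock: 3.2
position: [0.4401, -0.0181, 0.1498]
ee_rot: [-1.816, -2.561, 0.002]
force: [0.9, -1.3, 0.7]
width: 0.006
```

Run:
```python
from h import *
cur,s=here();print(cur,s["force"],way(1,2.96,.028,.12))
im=imaging.get_image("scene");c=im["color"][...,::-1]
q=proj(cur[:3],im)[0].astype(int);print(q)
cv2.imwrite("pics/s3.png",cv2.resize(c[q[1]-35:q[1]+55,q[0]-60:q[0]+60],None,fx=6,fy=6,interpolation=cv2.INTER_CUBIC))
```

```text
[ 4.40128888e-01 -1.81487628e-02  1.49805134e-01  1.09318198e+02] [ 0.93185618 -1.31428678  0.71850741] [ 4.40259419e-01 -1.83449007e-02  1.20000000e-01  1.09228043e+02]
[258 188]
```

View pics/s3.png

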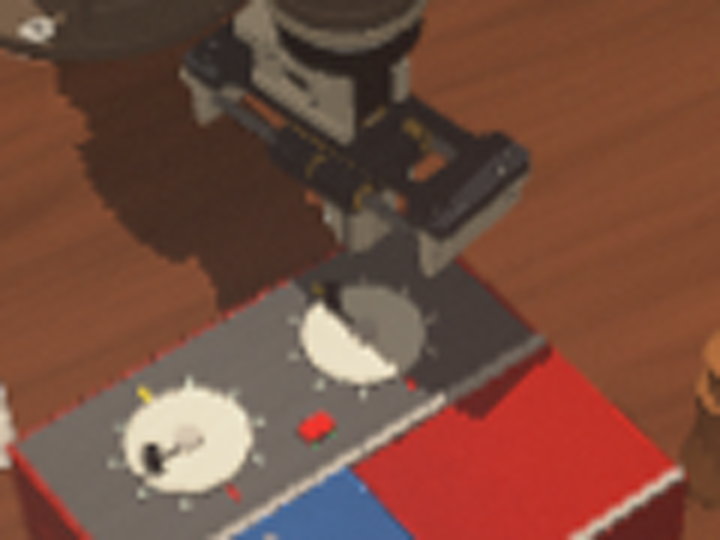

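>>> move_arm([
  [0, 0, -1.5, 0, 0, 0],
  [0, 0, -1.5, 0, 0, 0],
  [0, 0, 0, 0, 0, 0],
  [0.2, -0.6, 0, 0, 0, 0],
  [0.2, -0.7, 0, 0, 0, 0],
  [0, -0.26, 0, 0, 0, 5],
  [0, -0.27, 0, 0, 0, 5],
  [0, -0.27, 0, 0, 0, 5],
])

```text
clock: 4.05
position: [0.4454, -0.0389, 0.1216]
ee_rot: [1.461, 2.78, 0.001]
force: [-1.4, 2.3, 1.2]
width: 0.006
```

>>> move_arm([
  [0.04, -0.26, 0, 0, 0, 5],
  [0.06, -0.26, 0, 0, 0, 5],
  [0.08, -0.25, 0, 0, 0, 5],
  [0.11, -0.25, 0, 0, 0, 5],
])

```text
clock: 4.45
position: [0.4482, -0.0492, 0.1215]
ee_rot: [0.956, 2.992, 0.0]
force: [-1.5, 2.1, 2.2]
width: 0.007
```

Run:
```python
from h import *
cur,s=here();print(cur,s["force"])
for a in (2.4,2.3,2.2,2.1): print(a,way(1,a,.0145,.12))
im=imaging.get_image("scene");c=im["color"][...,::-1]
q=proj(cur[:3],im)[0].astype(int);print(q)
cv2.imwrite("pics/s4.png",cv2.resize(c[165:245,190:310],None,fx=6,fy=6,interpolation=cv2.INTER_CUBIC))
```

```text
[ 4.48169029e-01 -4.92406566e-02  1.21546569e-01  1.44549605e+02] [-1.50582209  2.11852408  2.24280924]
2.4 [ 4.46460354e-01 -4.74521343e-02  1.20000000e-01  1.41313679e+02]
2.3 [ 4.47719393e-01 -5.01484165e-02  1.20000000e-01  1.47043257e+02]
2.2 [ 4.49241321e-01 -5.27055344e-02  1.20000000e-01  1.52772835e+02]
2.1 [ 4.51010932e-01 -5.50979381e-02  1.20000000e-01  1.58502413e+02]
[251 198]
```

View pics/s4.png

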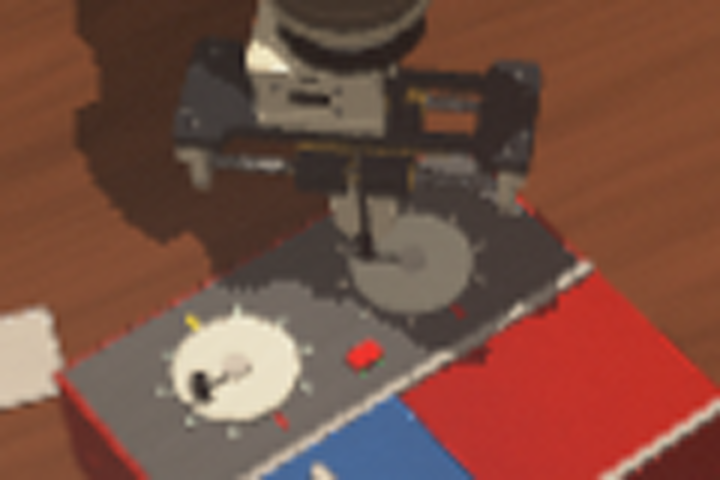

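Run:
```python
from h import *
rows([way(1,x,.0145,.1215) for x in (2.24,2.15,2.06,1.97,1.885)])
```

```text
[0.01, -0.19, 0.0] 5.7
[0.15, -0.22, 0.0] 5.2
[0.17, -0.21, 0.0] 5.2
[0.19, -0.19, 0.0] 5.2
[0.19, -0.17, 0.0] 4.9
```

Then back off and lift, and move towards a point over the box where the wrist camera sees both dials.

>>> move_arm([
  [0.03, -0.22, 0, 0, 0, 5.5],
  [0.15, -0.22, 0, 0, 0, 5.2],
  [0.17, -0.21, 0, 0, 0, 5.2],
  [0.19, -0.19, 0, 0, 0, 5.2],
  [0.19, -0.17, 0, 0, 0, 4.9],
  [0, 0, 0, 0, 0, 0],
  [0, 0, 0, 0, 0, 0],
])

```text
clock: 5.2
position: [0.4555, -0.0594, 0.1211]
ee_rot: [0.27, 3.129, -0.0]
force: [-1.1, 0.0, 0.2]
width: 0.006
```

Run:
```python
from h import *
cur,s=here();print(cur,s["force"],way(1,1.885,.0145,.1215))
im=imaging.get_image("wrist");cv2.imwrite("pics/w5.png",im["color"][...,::-1])
im=imaging.get_image("scene");cv2.imwrite("pics/s5.png",im["color"][...,::-1])
# next: right dial start
for a in(1.35,): print(way(-1,a,.028,.1215))
```

```text
[ 4.55539526e-01 -5.93712434e-02  1.21062442e-01  1.70132464e+02] [-1.12498067  0.00125155  0.19693072] [ 4.55568398e-01 -5.95744153e-02  1.21500000e-01  1.70821006e+02]
[ 5.28011725e-01 -1.68745043e-01  1.21500000e-01 -1.58525752e+02]
```

>>> move_arm([
  [-1.5, 0.2, 0, 0, 0, 0],
  [-0.5, 0, 3, 0, 0, 0],
  [3, -0.5, 4, 0, 0, 2],
  [4, -1, 4, 0, 0, 2],
  [4, -1, 1, 0, 0, 3],
  [4, -1, 0, 0, 0, 3],
  [2, -1, 0, 0, 0, 0],
  [0, 0, 0, 0, 0, 0],
])

```text
clock: 6.1
position: [0.6021, -0.1021, 0.2346]
ee_rot: [-0.004, 3.141, 0.001]
force: [0.2, 0.7, 0.1]
width: 0.007
```

Run:
```python
from h import *
cur,s=here();im=imaging.get_image("wrist");c=im["color"][...,::-1].copy();print(cur,s["force"])
for sd,angs in((1,(None,1.885)),(-1,(None,1.4))):
    for a in angs:
        P=box2w((-.062,sd*.06,.095),B)[0] if a is None else lug(sd,a,B,.113)
        q=proj(P,im,s)[0];print(sd,a,q.round(1));cv2.circle(c,tuple(q.astype(int)),2,(255,0,255),-1)
cv2.imwrite("pics/w6.png",c)
```

```text
[ 6.02062762e-01 -1.02116880e-01  2.34618202e-01 -1.79837899e+02] [0.23087571 0.73973317 0.06172332]
1 None [365.4  24.4]
1 1.885 [333.9  11.1]
-1 None [199.6  50.5]
-1 1.4 [158.9  59.8]
```

View pics/w6.png

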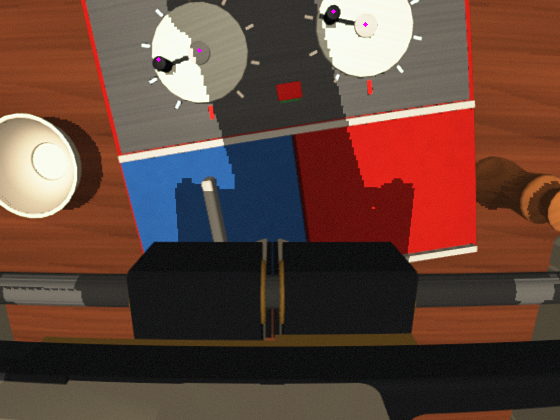

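Run:
```python
from h import *
rows([way(-1,1.4,.03,.17),way(-1,1.4,.03,.1205)]+[way(-1,x,.0145,.1205) for x in np.arange(1.4,4.06,.13)])
print(way(-1,3.87,.0145,.12))
```

```text
[-7.13, -6.9, -6.47] 18.4
[0.0, 0.0, -4.95] 0.0
[-1.47, -0.49, 0.0] 0.0
[-0.28, -0.27, 0.0] -7.4
[-0.31, -0.23, 0.0] -7.4
[-0.34, -0.19, 0.0] -7.4
[-0.36, -0.14, 0.0] -7.4
[-0.37, -0.1, 0.0] -7.4
[-0.38, -0.05, 0.0] -7.4
[-0.39, 0.0, 0.0] -7.4
[-0.38, 0.05, 0.0] -7.4
[-0.37, 0.1, 0.0] -7.4
[-0.36, 0.15, 0.0] -7.4
[-0.33, 0.2, 0.0] -7.4
[-0.31, 0.24, 0.0] -7.4
[-0.27, 0.28, 0.0] -7.4
[-0.23, 0.31, 0.0] -7.4
[-0.19, 0.34, 0.0] -7.4
[-0.15, 0.36, 0.0] -7.4
[-0.1, 0.37, 0.0] -7.4
[-0.05, 0.38, 0.0] -7.4
[0.0, 0.39, 0.0] -7.4
[0.05, 0.38, 0.0] -7.4
[ 4.62731497e-01 -1.52846418e-01  1.20000000e-01 -3.02911117e+02]
```

>>> move_arm([
  [-2.3, -2.3, -2.1, 0, 0, 6],
  [-2.4, -2.3, -2.1, 0, 0, 6],
  [-2.4, -2.3, -2.3, 0, 0, 6.4],
  [0, 0, -2.5, 0, 0, 0],
  [0, 0, -2.4, 0, 0, 0],
  [0, 0, 0, 0, 0, 0],
])

```text
clock: 6.75
position: [0.5259, -0.1694, 0.1191]
ee_rot: [0.511, -3.095, -0.002]
force: [-0.3, -0.9, -0.1]
width: 0.006
```

Run:
```python
from h import *
cur,s=here();print(cur,s["force"],s["joints"][6],way(-1,1.4,.03,.1205))
```

```text
[ 5.25858445e-01 -1.69384278e-01  1.19079716e-01 -1.61256736e+02] [-0.3041838  -0.87556752 -0.07975389] 1.568289892611602 [ 5.29165747e-01 -1.69867366e-01  1.20500000e-01 -1.61390541e+02]
```

>>> move_arm([
  [-0.7, -0.25, 0.1, 0, 0, 0],
  [-0.7, -0.24, 0, 0, 0, 0],
  [-0.28, -0.27, 0, 0, 0, -7.4],
  [-0.31, -0.23, 0, 0, 0, -7.4],
  [-0.34, -0.19, 0, 0, 0, -7.4],
  [-0.36, -0.14, 0, 0, 0, -7.4],
  [0, 0, 0, 0, 0, 0],
])

```text
clock: 7.45
position: [0.5026, -0.1829, 0.1241]
ee_rot: [0.299, 3.124, -0.002]
force: [1.1, 0.0, 1.4]
width: 0.007
```

Run:
```python
from h import *
cur,s=here();print(cur,s["force"],s["ft_torque"],way(-1,1.92,.0145,.1205))
```

```text
[ 5.02628944e-01 -1.82899492e-01  1.24120017e-01  1.69060546e+02] [1.05385899 0.01733247 1.38697503] [ 0.12784163 -0.57154818 -0.00544951] [ 5.01618759e-01 -1.83118954e-01  1.20500000e-01 -1.91184347e+02]
```

>>> move_arm([
  [-0.37, -0.1, -0.15, 0, 0, -7.4],
  [-0.38, -0.05, 0, 0, 0, -7.4],
  [-0.39, 0.0, 0, 0, 0, -7.4],
  [-0.38, 0.05, 0, 0, 0, -7.4],
  [-0.37, 0.1, 0, 0, 0, -7.4],
  [-0.36, 0.15, 0, 0, 0, -7.4],
  [0, 0, 0, 0, 0, 0],
])

```text
clock: 8.15
position: [0.4805, -0.1811, 0.1223]
ee_rot: [1.452, 2.783, 0.0]
force: [2.7, -0.4, 2.4]
width: 0.001
```

Run:
```python
from h import *
cur,s=here();print(cur,s["force"],s["ft_torque"],way(-1,2.7,.0145,.1205))
im=imaging.get_image("scene");c=im["color"][...,::-1]
cv2.imwrite("pics/s7.png",cv2.resize(c[165:265,190:310],None,fx=6,fy=6,interpolation=cv2.INTER_CUBIC))
im=imaging.get_image("wrist");cv2.imwrite("pics/w7.png",im["color"][...,::-1])
```

```text
[ 4.80461184e-01 -1.81073746e-01  1.22260712e-01  1.24890337e+02] [ 2.7180803  -0.41852206  2.35816893] [-0.03503857 -0.78566505  0.00128784] [ 4.79048537e-01 -1.81389550e-01  1.20500000e-01 -2.35875055e+02]
```

View pics/s7.png

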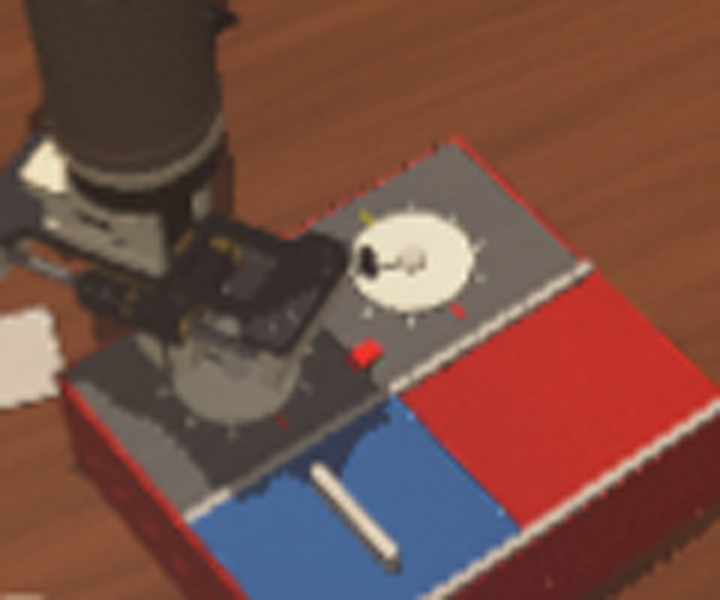

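>>> move_arm([
  [-0.4, 0.2, -0.1, 0, 0, -7.4],
  [-0.35, 0.24, 0, 0, 0, -7.4],
  [-0.27, 0.28, 0, 0, 0, -7.4],
  [-0.23, 0.31, 0, 0, 0, -7.4],
  [-0.19, 0.34, 0, 0, 0, -7.4],
  [-0.15, 0.36, 0, 0, 0, -7.4],
  [-0.1, 0.37, 0, 0, 0, -7.4],
  [0, 0, 0, 0, 0, 0],
])

```text
clock: 9.05
position: [0.4633, -0.1605, 0.1204]
ee_rot: [2.524, 1.868, 0.001]
force: [1.1, -1.4, -0.4]
width: 0.007
```

```bash
cat >> h.py <<'E'
def latch():
    im=imaging.get_image("scene");c=im["color"];P=proj(box2w([(-.028,0,.097),(-.016,0,.09)],B),im)
    x,y=P[0].astype(int);w=c[y-9:y+12,x-9:x+12];h=cv2.cvtColor(w,cv2.COLOR_RGB2HSV)
    g=((h[...,0]>35)&(h[...,0]<85)&(h[...,1]>70)&(h[...,2]>40))
    r=((h[...,0]<8)|(h[...,0]>172))&(h[...,1]>140)&(h[...,2]>60)
    n,_,st,ce=cv2.connectedComponentsWithStats(r.astype(np.uint8))
    print("green",g.sum(),"red",r.sum(),[(st[i,4],(ce[i]+[x-9,y-9]).round(1).tolist()) for i in range(1,n)])
def est():
    """right dial angle from finger pose, assuming contact"""
    cur,s=here();r=least_squares(lambda v:(way(-1,v[0],v[1],0)-cur)[:2],[3.5,.0145])
    print("pose",cur.round(4),"a,back",r.x.round(4),"F",s["force"].round(1))
    return cur,r.x[0]
E
python3 - <<'E'
from h import *
cur,a=est();latch()
A=[3.55,3.65]+list(np.arange(3.70,4.9,.05))
rows([way(-1,x,.0145,.121) for x in A])
E
```

```text
pose [ 0.4633 -0.1605  0.1204 73.0289] a,back [3.6066 0.0143] F [ 1.1 -1.4 -0.4]
green 0 red 38 [(np.int32(19), [250.2, 223.7]), (np.int32(19), [259.7, 230.8])]
[0.12, -0.2, 0.1] 2.2
[-0.06, 0.29, 0.0] -5.7
[-0.02, 0.15, 0.0] -2.9
[-0.01, 0.15, 0.0] -2.9
[-0.0, 0.15, 0.0] -2.9
[0.0, 0.15, 0.0] -2.9
[0.01, 0.15, 0.0] -2.9
[0.02, 0.15, 0.0] -2.9
[0.03, 0.15, 0.0] -2.9
[0.03, 0.15, 0.0] -2.9
[0.04, 0.14, 0.0] -2.9
[0.05, 0.14, 0.0] -2.9
[0.05, 0.14, 0.0] -2.9
[0.06, 0.14, 0.0] -2.9
[0.07, 0.13, 0.0] -2.9
[0.07, 0.13, 0.0] -2.9
[0.08, 0.13, 0.0] -2.9
[0.09, 0.12, 0.0] -2.9
[0.09, 0.12, 0.0] -2.9
[0.1, 0.11, 0.0] -2.9
[0.1, 0.11, 0.0] -2.9
[0.11, 0.1, 0.0] -2.9
[0.11, 0.1, 0.0] -2.9
[0.12, 0.09, 0.0] -2.9
[0.12, 0.08, 0.0] -2.9
[0.13, 0.08, 0.0] -2.9
[0.13, 0.07, 0.0] -2.9
```

>>> move_arm([
  [-0.06, 0.15, 0, 0, 0, -2.9],
  [-0.03, 0.15, 0, 0, 0, -2.9],
  [-0.02, 0.15, 0, 0, 0, -2.9],
  [-0.01, 0.15, 0, 0, 0, -2.9],
  [0, 0.15, 0, 0, 0, -2.9],
  [0, 0.15, 0, 0, 0, -2.9],
  [0, 0, 0, 0, 0, 0],
])

```text
clock: 9.8
position: [0.4604, -0.1516, 0.1195]
ee_rot: [-2.776, -1.469, 0.003]
force: [0.5, -2.0, -0.3]
width: 0.003
```

```bash
python3 -c "
from h import *
est();latch()"
```

```text
pose [ 0.4604 -0.1516  0.1195 55.7551] a,back [4.0265 0.019 ] F [ 0.5 -2.  -0.3]
green 0 red 37 [(np.int32(19), [250.2, 223.7]), (np.int32(18), [259.8, 230.9])]
```

>>> move_arm([
  [0.02, 0.12, 0, 0, 0, -2.3],
  [0.02, 0.12, 0, 0, 0, -2.3],
  [0, 0, 0, 0, 0, 0],
])

```text
clock: 10.15
position: [0.461, -0.1488, 0.1195]
ee_rot: [-2.833, -1.355, 0.002]
force: [-1.3, -3.0, -0.1]
width: 0.004
```

```bash
cat >> h.py <<'E'
from scipy.optimize import brentq
def est():
    cur,s=here();p=np.radians(cur[3]);n=np.array([np.cos(p),np.sin(p)])
    a0=B[2]-np.pi/2-p; a0%=2*np.pi
    a=brentq(lambda a:(lug(-1,a,B)[:2]-cur[:2])@n-.0145,a0-1,a0+1)
    print("pose",cur.round(4),"a",round(a,3),"a from psi",round(a0,3),"F",s["force"].round(1));return cur,a
E
python3 -c "
from h import *
est();latch()"
```

```text
pose [ 0.461  -0.1488  0.1195 51.1359] a 3.952 a from psi 3.974 F [-1.3 -3.  -0.1]
green 0 red 36 [(np.int32(18), [250.0, 223.7]), (np.int32(18), [259.8, 230.9])]
```

>>> move_arm([
  [0.03, 0.115, 0, 0, 0, -2.3],
  [0.03, 0.115, 0, 0, 0, -2.3],
  [0, 0, 0, 0, 0, 0],
])

```text
clock: 10.5
position: [0.4616, -0.1462, 0.1195]
ee_rot: [-2.885, -1.24, 0.002]
force: [-2.5, -1.5, -0.1]
width: 0.004
```

```bash
python3 -c "
from h import *
est();latch()"
```

```text
pose [ 0.4616 -0.1462  0.1195 46.5156] a 4.035 a from psi 4.055 F [-2.5 -1.5 -0.1]
green 0 red 37 [(np.int32(19), [250.2, 223.7]), (np.int32(18), [259.8, 230.9])]
```

>>> move_arm([
  [0.04, 0.11, 0, 0, 0, -2.3],
  [0.04, 0.11, 0, 0, 0, -2.3],
  [0, 0, 0, 0, 0, 0],
])

```text
clock: 10.85
position: [0.4623, -0.1439, 0.1195]
ee_rot: [-2.933, -1.123, 0.003]
force: [-3.5, -0.5, 1.6]
width: 0.005
```

```bash
python3 -c "
from h import *
est();latch()"
```

```text
pose [ 0.4623 -0.1439  0.1195 41.9104] a 4.11 a from psi 4.135 F [-3.5 -0.5  1.6]
green 0 red 36 [(np.int32(18), [250.0, 223.7]), (np.int32(18), [259.8, 230.9])]
```

>>> move_arm([
  [0.055, 0.11, 0, 0, 0, -2.3],
  [0.055, 0.11, 0, 0, 0, -2.3],
  [0, 0, 0, 0, 0, 0],
])

```text
clock: 11.2
position: [0.4638, -0.1415, 0.1196]
ee_rot: [-2.976, -1.005, 0.001]
force: [-2.1, 0.6, 0.9]
width: 0.006
```

```bash
python3 -c "
from h import *
est();latch()"
```

```text
pose [ 0.4638 -0.1415  0.1196 37.3144] a 4.207 a from psi 4.215 F [-2.1  0.6  0.9]
green 0 red 38 [(np.int32(20), [250.3, 223.7]), (np.int32(18), [259.8, 230.9])]
```

>>> move_arm([
  [0.06, 0.1, 0, 0, 0, -2.3],
  [0.06, 0.1, 0, 0, 0, -2.3],
  [0, 0, 0, 0, 0, 0],
])

```text
clock: 11.55
position: [0.4666, -0.1398, 0.1201]
ee_rot: [3.014, 0.884, 0.003]
force: [0.6, 0.0, 0.4]
width: 0.006
```

```bash
python3 -c "
from h import *
est();latch()"
```

```text
pose [ 0.4666 -0.1398  0.1201 32.7094] a 4.329 a from psi 4.296 F [0.6 0.  0.4]
green 6 red 36 [(np.int32(18), [248.9, 222.6]), (np.int32(18), [259.8, 230.9])]
```

>>> move_arm([
  [-0.6, -0.4, 0, 0, 0, 0],
  [-0.3, -0.2, 1.5, 0, 0, 0],
  [0, 0, 4, 0, 0, 7],
  [2, -0.4, 3, 0, 0, 8],
  [3, -0.4, 1, 0, 0, 8],
  [3, -0.4, 0, 0, 0, 8],
  [3, -0.4, 0, 0, 0, 8],
  [3, -0.4, 0, 0, 0, 8],
])

```text
clock: 12.4
position: [0.5974, -0.1669, 0.2151]
ee_rot: [2.407, 2.018, 0.0]
force: [-0.2, 0.6, 0.9]
width: 0.002
```

>>> move_arm([
  [2.3, -0.2, 0, 0, 0, 8],
  [0, 0, 0, 0, 0, 7],
  [0, 0, 0, 0, 0, 4],
  [0, 0, 0, 0, 0, 0],
])

```text
clock: 12.8
position: [0.6192, -0.1687, 0.2145]
ee_rot: [-2.046, -2.383, 0.0]
force: [0.7, 0.8, 0.2]
width: 0.003
```

Run:
```python
from h import *
cur,s=here();im=imaging.get_image("wrist");c=im["color"][...,::-1].copy();print(cur,s["force"]);latch()
for P in box2w([(.062,-.07,.1135),(-.062,.06,.095),(-.062,-.06,.095)],B):
    q=proj(P,im,s)[0];print(q);cv2.circle(c,tuple(q.astype(int)),2,(255,0,255),-1)
cv2.imwrite("pics/w8.png",c)
t=box2w((.062,-.0955,.1215),B)[0];rows([[*t[:2],.1215,np.degrees(B[2])+90]])
t2=box2w((.062,-.07-.0135+.1,.1215),B)[0];rows([[*t2,98.8]],np.r_[t,98.8])
```

```text
[ 0.61921228 -0.16870429  0.21449096 98.69522981] [0.72984337 0.79598514 0.19384035]
green 0 red 0 []
[273.86673867 177.96329259]
[ 84.95062302 -20.44274395]
[101.91326231 160.22872478]
[0.12, -0.23, -9.33] 0.3
[-1.72, 11.07, 0.0] 0.0
```

View pics/w8.png

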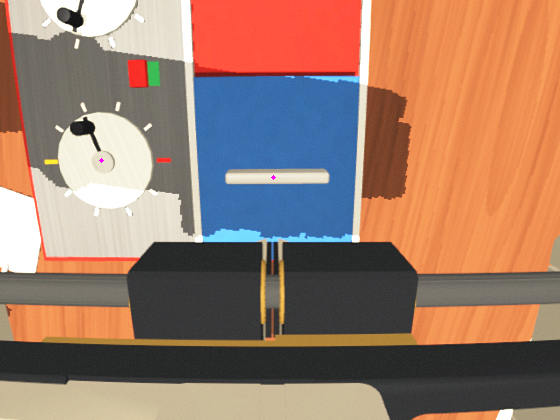

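>>> move_arm([
  [0.1, -0.2, -4, 0, 0, 0],
  [0, 0, -3.5, 0, 0, 0],
  [0, 0, -1.7, 0, 0, 0],
  [0, 0, 0, 0, 0, 0],
  [-0.15, 1, 0, 0, 0, 0],
  [-0.15, 1, 0, 0, 0, 0],
  [-0.15, 1, 0, 0, 0, 0],
  [-0.15, 1, 0, 0, 0, 0],
])

```text
clock: 13.7
position: [0.6149, -0.1291, 0.1241]
ee_rot: [2.047, 2.381, 0.001]
force: [-0.0, -2.5, 1.3]
width: 0.005
```

Run:
```python
from h import *
cur,s=here();print(cur,s["force"])
t=box2w((.062,-.0835+.1,.1215),B)[0];rows([[*t,98.8]]);latch()
```

```text
[ 0.61487977 -0.12908619  0.1241446  98.60793296] [-0.02873677 -2.46780585  1.33835703]
[-1.16, 6.89, -0.26] 0.2
green 0 red 0 []
```

>>> move_arm([
  [-0.15, 1, -0.2, 0, 0, 0],
  [-0.15, 1, 0, 0, 0, 0],
  [-0.15, 1, 0, 0, 0, 0],
  [-0.15, 1, 0, 0, 0, 0],
  [-0.15, 1, 0, 0, 0, 0],
  [-0.15, 0.9, 0, 0, 0, 0],
  [-0.1, 0.5, 0, 0, 0, 0],
  [0, 0, 0, 0, 0, 0],
])

```text
clock: 14.55
position: [0.6042, -0.0646, 0.1208]
ee_rot: [-2.046, -2.383, -0.001]
force: [0.8, 0.5, 0.4]
width: 0.006
```

Run:
```python
from h import *
cur,s=here();print(cur,s["force"])
t=box2w((.062,-.0835+.1,.1215),B)[0];rows([[*t,98.8]])
```

```text
[ 6.04227457e-01 -6.45557292e-02  1.20779901e-01  9.86793321e+01] [0.77624062 0.46907778 0.36711481]
[-0.1, 0.44, 0.07] 0.1
```

>>> move_arm([
  [-0.03, 0.2, 0, 0, 0, 0],
  [-0.03, 0.15, 0, 0, 0, 0],
  [0, 0, 0, 0, 0, 0],
])

```text
clock: 14.85
position: [0.6036, -0.0629, 0.1206]
ee_rot: [-2.049, -2.381, 0.001]
force: [-0.4, -0.4, -0.9]
width: 0.002
```

>>> move_arm([
  [-0.02, 0.1, 0, 0, 0, 0],
  [0, 0, 0, 0, 0, 0],
])

```text
clock: 15.05
position: [0.6035, -0.0619, 0.1207]
ee_rot: [-2.049, -2.381, 0.001]
force: [0.8, -2.5, -0.6]
width: 0.003
```

>>> move_arm([
  [-0.02, 0.1, 0, 0, 0, 0],
  [0, 0, 0, 0, 0, 0],
])

```text
clock: 15.25
position: [0.6034, -0.0615, 0.1207]
ee_rot: [2.049, 2.38, -0.001]
force: [0.9, -4.8, -3.2]
width: 0.004
```

>>> move_arm([
  [-0.02, 0.1, 0, 0, 0, 0],
  [0, 0, 0, 0, 0, 0],
])

```text
clock: 15.45
position: [0.6034, -0.0614, 0.1207]
ee_rot: [2.05, 2.379, -0.002]
force: [1.2, -8.0, -2.9]
width: 0.008
```

>>> move_arm([
  [-0.02, 0.1, 0, 0, 0, 0],
  [0, 0, 0, 0, 0, 0],
])

```text
clock: 15.65
position: [0.6033, -0.0613, 0.1207]
ee_rot: [2.05, 2.378, -0.003]
force: [2.5, -10.0, -2.7]
width: 0.004
```

Position stalls and force climbs: the cover is at its stop. Back off, lift and check.

>>> move_arm([
  [0.15, -1.2, 0, 0, 0, 0],
  [0, -0.5, 2, 0, 0, 0],
  [1, -1, 4, 0, 0, 0],
  [2, -3, 4, 0, 0, 0],
  [2, -4, 2, 0, 0, 0],
  [0, -4, 0, 0, 0, 0],
  [0, 0, 0, 0, 0, 0],
])

```text
clock: 16.35
position: [0.6529, -0.2015, 0.2382]
ee_rot: [2.057, 2.371, -0.003]
force: [-0.6, 0.1, -0.5]
width: 0.002
```

Run:
```python
from h import *
cur,s=here();im=imaging.get_image("wrist");c=im["color"][...,::-1].copy();print(cur,s["force"])
for P in box2w([(.062,.03,.1135)],B):
    q=proj(P,im,s)[0];print(q);cv2.circle(c,tuple(q.astype(int)),2,(255,0,255),-1)
cv2.imwrite("pics/w9.png",c)
```

```text
[ 0.65290906 -0.20147483  0.23818797 98.1093086 ] [-0.59422132  0.12871376 -0.51976712]
[227.64754534 -35.43328038]
```

View pics/w9.png

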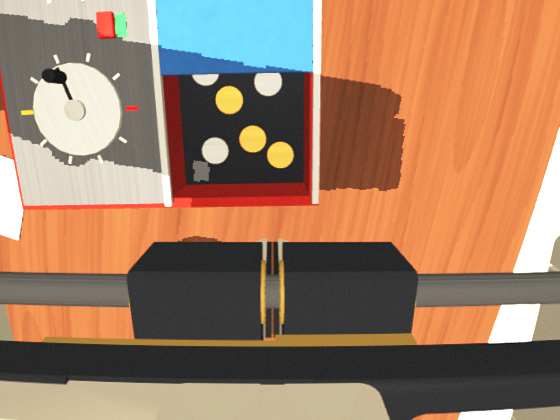

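Run:
```python
from h import *
cur,s=here();im=imaging.get_image("wrist")
for o in(.09,.095,.1): print(o,proj(box2w((.03,-.07-.067+o,.0955),B),im,s)[0].round(1),proj(box2w((.03,-.07-.057+o,.0955),B),im,s)[0].round(1))
im=imaging.get_image("top");c=im["color"][...,::-1].copy()
for o in(.09,.1):print(o,proj(box2w((.062,-.07+o,.1135),B),im)[0].round(1))
w=cv2.resize(c[145:255,255:365],(600,600),interpolation=cv2.INTER_CUBIC)
q=(proj(box2w((.062,.03,.1135),B),im)[0]-[255,145]+.5)*5.4545;cv2.circle(w,tuple(q.astype(int)),3,(255,0,255),-1);cv2.imwrite("pics/t9.png",w)
```

```text
0.09 [191.2  93.6] [190.4  79.7]
0.095 [190.8  86.6] [190.   72.6]
0.1 [190.4  79.7] [189.7  65.5]
0.09 [301.3 182.3]
0.1 [298.6 182.7]
```

View pics/t9.png

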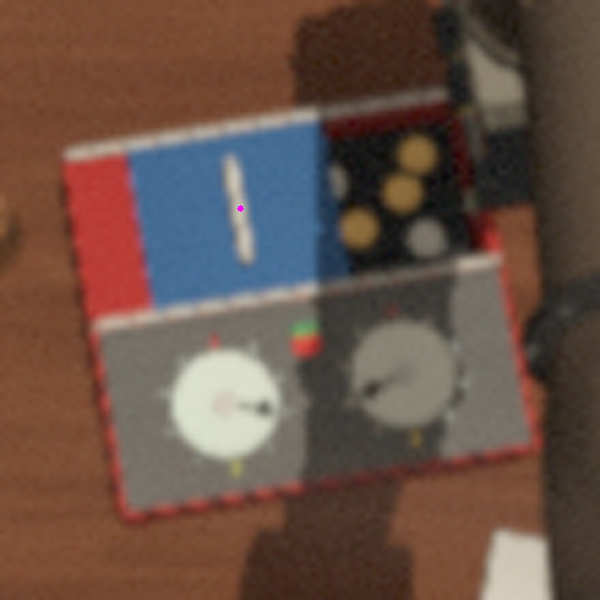

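```bash
python3 -c "
from cell import workorder
print(workorder.sign_off())"
```

```text
the job is handed in; nothing more can be done
None
```

The tip box is open and the job is handed in, at about 16.4 s on the robot clock.

- **Left dial:** I pushed it from about 4.8 round to 3. The wrist picture showed its lug within a pixel of where 3 should be.
- **Right dial:** I pushed it from about 2.2 clockwise, in steps of about 0.08 rad around 7. The latch jumped at about 4.3 rad, or 6.9. I saw the tab shift and the green patch appear, and the force dropped to near zero. I stopped pushing there.
- **Cover:** I slid it by its rib until the fingers stopped moving and the push built up to about 10 N, which I took as its stop.

**Last checks:** The last top view showed the rib within about a pixel (roughly 3 mm) of its fully open position, the latch still out with green showing, and the dials at about 3 and 7. The arm was clear of the box. I steered clear of the loose items but did not re-measure all their positions at the end. The largest force I read was about 10 N.

**Disagreement:** In the final wrist picture the cover's edge was about 6 to 9 pixels off either of the two sizes I tried for the cover's overhang, so I relied on the rib instead.

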